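Hold a lime over the serving tray with tongs

TASK

Pick up the kitchen tongs, squeeze them to grip the lime between their two jaws, and lift it with the tongs to hold it still over the middle of the round tray, at least 12 cm above the worktop. Finish while still holding it there: do not put down or let go of anything, do not touch the lime with the robot itself, and leave the tray, the lemon, the tumbler and the salt shaker where they are.

Things in the scene. Friction and masses are not known exactly. Their poses are not given: they have to be found in the camera images.
- tongs_center (a point): Sprung steel tongs with black cupped jaws, 0.1 kg, lying so that they open and close level; 217 mm long, 32 mm high, 104 mm over the open jaws. Take them from above across both arms. This point: half-way up, on the mid line between the grip plates, 8 mm behind the mass centre; fixed to the right arm. x points to the jaws, y to the left arm, z up. The 16 mm hinge pivot is 90 mm behind it.
- grip_right (a point): Middle of the outer face of the right arm's grip plate: flat, upright, 44 mm long, 32 mm high, 4 mm thick; the place to take hold. The two plates measure 60 mm over their outer faces when open.
- grip_left (a point): Middle of the outer face of the left arm's grip plate (half-way up). It moves with the left arm.
- jaw_right (a point): Middle of the inner face of the right jaw, half-way up its 32 mm height. The jaw is 46 mm long, its ends turned in by about 5 mm; its front end is 23 mm ahead of this point. Half-way between jaw_right and jaw_left is the centre of the jaws' mouth, 95 mm ahead of the middle of the grip plates.
- jaw_left (a point): The same for the left jaw; it moves with the left arm. The jaws' inner faces are 90 mm apart when open.
- tongs_arm (a joint): How far the tongs are squeezed, rad: 0 open, at most 0.45. A spring opens them with 2.5 N on the grip plates at 0, 6 N at 0.22. Per rad the plates come 0.09 m closer, the jaws 0.185 m. Squeezed to 52 mm over the plates (0.09) they can be carried, jaws still about 73 mm apart; they grip the lime at about 0.2 (about 41 mm over the plates).
- tongs: The tongs as a whole (both arms); origin on the underside, 16 mm below tongs_center, axes the same.
- lime_center (a point): Centre of the lime: a small loose green citrus fruit 56 x 46 mm and 43 mm high, 0.06 kg; the long axis is its x. It can roll. It lies on the worktop beside the lemon, either side, 0.12 m or more away from it.
- lime: The lime as a whole; origin on its underside as it lies at the start.
- lemon: The lemon, bigger than the lime (76 x 62 mm, 54 mm high); to be left alone. Origin on its underside.
- tray: Round, low, patterned tray, 180 mm across, 12 mm high, loose, 0.3 kg, lying on the worktop to the left or the right of the fruit, opposite the tongs. Origin at the centre of its underside.
- tumbler: Clear glass tumbler, 76 mm wide, 86 mm high, standing behind the fruit; to be left alone. Origin on its underside.
- salt_shaker: Salt shaker, 44 mm wide, 90 mm high, standing behind the fruit; to be left alone. Origin on its underside.
Things that resemble listed ones, but are neither listed nor needed, are in the scene too. Of the things like the tray, leave any that is white; of the rest the larger one is meant.

How it is judged:
By the outcome, as a careful person would: the job done as asked, in the order asked, and still so for the second after the job is handed in, while the arm keeps its last pose, push and grip.
It also fails if it takes over 48 s, if anything falls off the work surface, if the arm or the gripper's body presses on something with over 40 N, if the wrist force passes 120 N, or if a joint passes its speed limit or range.

ROBOT

A 6-joint arm with a two-finger parallel gripper is mounted at the origin on a cart in front of the work surface, level with it; the furniture and walls round the work are solid. World frame = base frame: x ahead of the robot, y to its left, z up, the work surface at z = 0. Lengths are in m, angles in rad, forces in N, time in s.
With the tool pointing down it reaches from about 0.275 to 0.75 m from the base axis. Payload 10.2 kg.
Tool frame: the origin (TCP) lies midway between the tips of the shut fingers; the grasp point (between the pads) lies 19 mm behind it; z points along the fingers, y is the line along which they close (so a half turn about z gives the same grasp; the last joint's range is limited). The gripper opens to 85 mm and grips with 20 to 120 N. Pads are 22 mm wide; open, the fingers measure 114 mm over their backs; the gripper's body (76 mm by 85 mm) begins 54 mm behind the grasp point. The pads swing forward as they close: fully open they stand 13 mm farther back than shut.
Start: joints at [0.994, 0.313, 1.498, -0, 1.331, -0.223], TCP at [0.182, 0.492, 0.231] pointing down, gripper open.
Joint ranges: [-2.94, 2.94], [-0.97, 2.17], [0.19, 2.56], [-1.23, 4.37], [0.02, 3.11], [-2.88, 2.88]. Speed limits (rad/s): [2.39, 2.39, 3.01, 3.14, 3.14, 3.14].

INTERFACE

Orientations are given as a unit quaternion [w, x, y, z].
In Python, from plant import arm gives the robot as it stands. The module is installed in compiled form; this text tells all that it offers.
- The arm moves only by the tool play_rows, never from a script. Its argument "deltas" is a list of rows, each an object with "linear": the shift along the tool's x, y, z in mm, a list of three; "dr": the turn, a rotation vector about the tool's x, y, z in degrees, a list of three; "claw": the opening, from 0 (shut) to 1 (fully open). In form: [{"linear": [tx, ty, tz], "dr": [ax, ay, az], "claw": claw}, ...]. A call has exactly 5 rows; each row is the pose to reach, as a shift and turn from the pose commanded when the call began, along the tool's axes at that moment; what a row does not reach only later rows make up. A row lasts 1/12 s, in which the tool goes at most 41.7 mm and 7.16 degrees, less where a joint would pass 70% of its speed; a pose out of reach is approached as far as the arm can. A call with a gripper value outside its range is refused whole. The fingers move at their own pace and stop on an object; the grip force is fixed at half the most. Time passes only in rows, so rows that repeat a pose let the fingers close, or fill a call up. It gives the time, the measured TCP pose, the force, the opening and the grip force at its end, in the units of the state.
- arm.get_state(): the state, without advancing time (a new reading comes with each control period).
- arm.snapshot(name): name is "scene" or "top"; returns a dict with "img" (420x560x3 uint8, blue, green, red), "fx", "fy", "cx", "cy" (pixels), "R" (3x3) and "t" (3): a world point X has camera coordinates R X + t. Camera axes: x right, y down, z forward; pixel columns grow to the right and rows downward; lengths in m; the calibration is good to about 2 mm. A picture is of the moment at which its call begins. There is no depth.
- arm.finish_job(): hands the job in; it is judged then, once.
Trained networks look in a picture, given as the dict that the camera call returned (one of the last four; its "shot" number tells which), for a name from the list of things; names that differ only in an ending like _2 or _b are one class to them, and where a whole thing is asked for, a point or a joint stands for the part that bears it (a point fixed in the world has none). Each returns a list of dicts, best first, with "p" (0 to 1); they miss things now and then, are a little off and sometimes report something else, mostly with a low value. They report only what shows in the picture. A call takes as long as a camera call. They do not tell look-alikes from the thing itself.
- arm.boxes_of(picture, thing): "bbox" ([left, top, right, bottom] in pixels, round what is visible of it).
- arm.place_of(picture, thing): "xy" ([column, row] in pixels: a listed point, or the origin of a listed thing).
The state is a dict: "time": time; "joint_pos": joint angles; "qd": joint speeds; "tau": joint torques, N m; "position": TCP position; "eef_rot": TCP orientation; "contact_force": force on the tool from outside, world axes, zero at the start; "moment": the same for the moment, N m; "width": finger opening in m; "gripper_force": force on a finger pad.
Only numpy, scipy, OpenCV 4.12 (cv2) and the standard library are available. Lean on these libraries where they do the work, as an engineer would, in place of code of your own. Each camera call takes 0.05 s, during which the arm holds its last target. There are 200 camera calls.

## Working session

There is one attempt and no reset: what is moved stays moved. The work goes in short steps, Python scripts to look and compute and a tool call to move; the robot and the scene stay as the last step left them, time stands still between calls to the robot, and variables do not carry over. Pictures are saved under pics/ and viewed, at most 10 in all, crops included, and the job is handed in when it is done.

Besides the shell and the picture viewer there is one more tool, called after ">>>" in YAML: its name, and indented under it one key for each argument. play_rows: Moves the arm, as the interface text tells. Its arguments: {"type":"object","properties":{"deltas":{"type":"array"}},"required":["deltas"]}

```bash
mkdir -p pics
cat > h.py <<'E'
import numpy as np, cv2
from plant import arm
def ray(s,uv):
    R=np.array(s["R"]);t=np.array(s["t"]);c=-R.T@t
    d=R.T@np.array([(uv[0]-s["cx"])/s["fx"],(uv[1]-s["cy"])/s["fy"],1.]);return c,d
def onz(s,uv,z):
    c,d=ray(s,uv);return c+d*(z-c[2])/d[2]
def proj(s,X):
    p=np.array(s["R"])@np.array(X)+np.array(s["t"]);return [s["fx"]*p[0]/p[2]+s["cx"],s["fy"]*p[1]/p[2]+s["cy"]]
E
python3 - <<'E'
from h import *
Z=dict(tongs_center=.016,grip_right=.016,grip_left=.016,jaw_right=.016,jaw_left=.016,tongs=0,lime_center=.0215,lime=0,lemon=0,tray=0,tumbler=0,salt_shaker=0)
for n in("top","scene"):
    s=arm.snapshot(n);cv2.imwrite(f"pics/{n}0.png",s["img"])
    print(n,"cam",np.round(ray(s,(0,0))[0],2))
    for k,z in Z.items():
        print(k,[(round(r["p"],2),np.round(r["xy"]).tolist(),np.round(onz(s,r["xy"],z)[:2],3).tolist()) for r in arm.place_of(s,k)[:3]])
print(arm.get_state())
E
```

```text
top cam [0.18 0.16 1.62]
tongs_center [(0.76, [419.0, 222.0], [0.444, -0.292])]
grip_right [(0.69, [432.0, 225.0], [0.432, -0.33])]
grip_left [(0.79, [413.0, 220.0], [0.451, -0.276]), (0.7, [234.0, 217.0], [0.497, 0.269]), (0.17, [334.0, 160.0], [0.656, -0.053])]
jaw_right [(0.66, [438.0, 193.0], [0.529, -0.361])]
jaw_left [(0.65, [407.0, 192.0], [0.54, -0.266])]
tongs [(0.96, [420.0, 224.0], [0.442, -0.298])]
lime_center [(0.77, [290.0, 199.0], [0.542, 0.096])]
lime [(0.69, [291.0, 200.0], [0.542, 0.091]), (0.59, [290.0, 199.0], [0.547, 0.092])]
lemon [(0.64, [269.0, 166.0], [0.657, 0.152]), (0.59, [344.0, 218.0], [0.474, -0.069]), (0.55, [291.0, 199.0], [0.547, 0.089])]
tray [(0.97, [107.0, 235.0], [0.472, 0.664]), (0.94, [235.0, 219.0], [0.495, 0.269]), (0.74, [167.0, 233.0], [0.464, 0.478])]
tumbler [(0.97, [336.0, 161.0], [0.658, -0.06]), (0.62, [437.0, 196.0], [0.524, -0.362])]
salt_shaker [(0.57, [269.0, 170.0], [0.644, 0.154])]
scene cam [-0.08 -0.79  0.95]
tongs_center [(0.58, [338.0, 318.0], [0.437, -0.294])]
grip_right [(0.73, [349.0, 326.0], [0.442, -0.327])]
grip_left [(
[... 597 characters left out ...]
8, 0.146])]
{'time': 1.3, 'joint_pos': array([ 9.93626501e-01,  3.12893963e-01,  1.49770826e+00, -1.13436149e-05,
        1.33099486e+00, -2.23458507e-01]), 'qd': array([-0.00088885, -0.00048599, -0.00072404,  0.00096464, -0.00082084,
        0.00157427]), 'tau': array([-7.47162576e-04, -4.12170124e+01, -2.59893805e+01, -2.87628664e-04,
        5.95753972e-04, -2.80929093e-07]), 'position': array([0.18189515, 0.49248607, 0.23129415]), 'eef_rot': array([ 4.20989402e-06,  1.75933827e-01,  9.84401995e-01, -4.18891554e-06]), 'contact_force': array([-0.21574204, -0.35155706,  0.15108049]), 'moment': array([-0.04636118,  0.00267174,  0.01367027]), 'gripper_force': 0.0, 'width': 0.0851163607363528}
```

```bash
python3 -c "
import cv2
a=cv2.imread('pics/top0.png')[120:300,60:480];cv2.imwrite('pics/top0c.png',cv2.resize(a,None,fx=1.9,fy=1.9,interpolation=cv2.INTER_CUBIC))"
```

```text
(no output)
```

View pics/top0c.png

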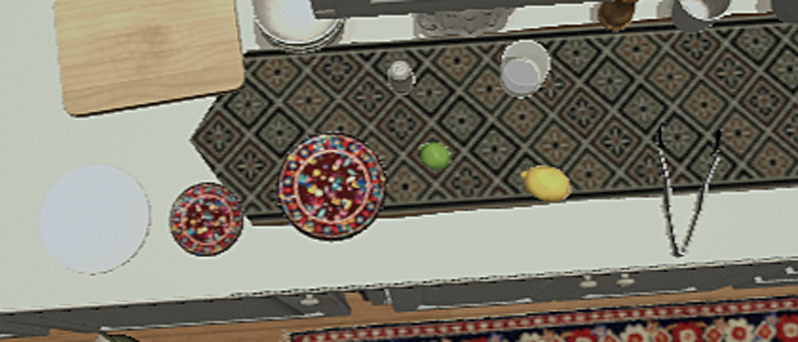

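View pics/scene0.png

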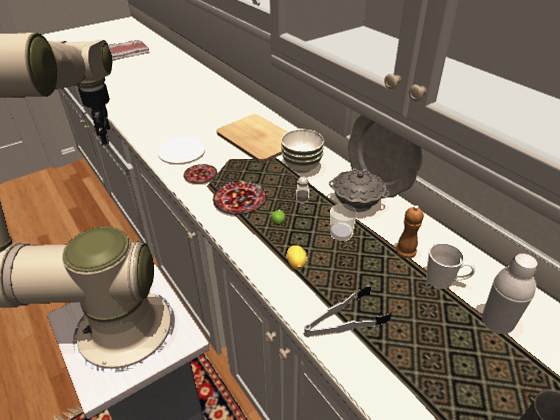

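The top view shows the tongs at about (423,220), open and jaws away from the robot, the lime at (290,200), the lemon at (348,216) and the larger patterned tray at (235,218). The white plate and the small patterned tray are decoys. Next I fit the poses.

```bash
cat >> h.py <<'E'
from scipy.optimize import least_squares
M=dict(tongs_center=(0,0),grip_right=(0,-.03),grip_left=(0,.03),jaw_right=(.095,-.045),jaw_left=(.095,.045))
def green(s):
    h=cv2.cvtColor(s["img"],cv2.COLOR_BGR2HSV);m=cv2.inRange(h,(32,110,50),(65,255,255))
    n,l,st,c=cv2.connectedComponentsWithStats(m);i=1+np.argmax(st[1:,4])
    cn=cv2.findContours((l==i).astype(np.uint8),0,1)[0][0]
    return c[i],st[i].tolist(),(cv2.fitEllipse(cn) if len(cn)>4 else None)
def tri(S,P):
    A=[];b=[]
    for s,p in zip(S,P):
        c,d=ray(s,p);d/=np.linalg.norm(d);Q=np.eye(3)-np.outer(d,d);A.append(Q);b.append(Q@c)
    return np.linalg.lstsq(np.vstack(A),np.hstack(b),rcond=None)[0]
E
python3 - <<'E'
from h import *
S=[arm.snapshot(n) for n in("top","scene")]
obs=[]
for s in S:
    for k in M:
        r=arm.place_of(s,k)
        if r: obs.append((s,k,r[0]["xy"]))
def f(v):
    c,q=np.cos(v[2]),np.sin(v[2])
    return np.hstack([np.array(proj(s,[v[0]+c*M[k][0]-q*M[k][1],v[1]+q*M[k][0]+c*M[k][1],.016]))-p for s,k,p in obs])
r=least_squares(f,[.44,-.3,-.13],loss="soft_l1");print("tongs",np.round(r.x,4),np.degrees(r.x[2]));print(np.round(f(r.x).reshape(-1,2),1).tolist())
c,q=np.cos(r.x[2]),np.sin(r.x[2]);print("hinge px",[np.round(proj(s,[r.x[0]-.09*c,r.x[1]-.09*q,.016]),1) for s in S])
g=[green(s) for s in S];print(g)
print("lime",tri(S,[a[0] for a in g]),onz(S[0],g[0][0],.0215))
B=[[max(arm.boxes_of(s,"tray"),key=lambda b:b["p"]*(abs((b["bbox"][0]+b["bbox"][2])/2-x)<15))["bbox"]] for s,x in zip(S,(235,240))]
print("tray",B,[onz(s,((b[0][0]+b[0][2])/2,(b[0][1]+b[0][3])/2),.010) for s,b in zip(S,B)])
E
```

```text
tongs [ 0.4425 -0.2947 -0.3275] -18.76695639947715
[[1.3, -1.3], [-3.5, 0.2], [1.6, 0.1], [-1.7, 0.5], [-0.3, 0.8], [-0.6, -1.9], [47.5, 66.0], [2.3, -0.8], [-2.1, 0.7]]
hinge px [array([413.6, 250.7]), array([305.4, 326.1])]
[(array([110.26785714,  18.91071429]), [103, 0, 14, 41, 224], ((109.79916381835938, 15.250190734863281), (8.801046371459961, 46.376346588134766), 172.7892608642578)), (array([277.80487805, 216.93292683]), [271, 210, 15, 15, 164], ((277.79840087890625, 216.9326171875), (13.397737503051758, 13.957656860351562), 19.503360748291016))]
lime [ 1.2421999   0.78796295 -0.56340993] [1.19082365 0.6434037  0.0215    ]
tray [[[204.6, 189.8, 263.6, 246.2]], [[214.5, 180.9, 266.4, 215.0]]] [array([0.49561448, 0.26974927, 0.01      ]), array([0.49592568, 0.2617094 , 0.01      ])]
```

Run:
```python
from h import *
S=[arm.snapshot(n) for n in("top","scene")]
obs=[(S[0],"hinge",(418,251))];M["hinge"]=(-.09,0)
for n in range(3):
  T=S if n==0 else [arm.snapshot(n) for n in("top","scene")]
  for s in T:
    for k in list(M)[:5]:
        r=arm.place_of(s,k)
        if r: obs.append((s,k,r[0]["xy"]))
def f(v):
    c,q=np.cos(v[2]),np.sin(v[2])
    return np.hstack([np.array(proj(s,[v[0]+c*M[k][0]-q*M[k][1],v[1]+q*M[k][0]+c*M[k][1],.016]))-p for s,k,p in obs])
r=least_squares(f,[.44,-.3,-.13],loss="soft_l1");print("tongs",np.round(r.x,4),np.degrees(r.x[2]))
for o,e in zip(obs,np.round(f(r.x).reshape(-1,2),1)):print(o[1],e,end=";")
s=S[0];s["img"]=s["img"].copy();s["img"][:150]=0;s["img"][:,:270]=0
g=[green(s) for s in S];print(g)
print("lime",tri(S,[a[0] for a in g]),onz(S[0],g[0][0],.0215))
a=cv2.imread('pics/top0.png');v=r.x;c,q=np.cos(v[2]),np.sin(v[2]);x0,y0=380,165
im=cv2.resize(a[y0:265,x0:470],None,fx=6,fy=6,interpolation=cv2.INTER_CUBIC)
for k in M:
    p=proj(S[0],[v[0]+c*M[k][0]-q*M[k][1],v[1]+q*M[k][0]+c*M[k][1],.016]);cv2.circle(im,(int((p[0]-x0+.5)*6),int((p[1]-y0+.5)*6)),4,(0,0,255),-1)
cv2.imwrite("pics/t1.png",im)
```

```text
tongs [ 0.442  -0.2963 -0.2195] -12.577220278832652
hinge [-0.7  0.5];tongs_center [2.  2.5];grip_right [-1.9 -1.3];grip_left [ 1.3 -0.1];jaw_right [0.1 0.2];jaw_left [0.4 0. ];tongs_center [-1.7 -1.7];grip_right [1.4 2. ];grip_left [-0.3 -0.8];jaw_right [-0.6 -0.1];jaw_left [1.  1.3];tongs_center [ 3.2 -1.4];grip_right [ 1.3 -0.3];grip_left [-1.   0.4];jaw_right [-0.9  1.9];jaw_left [-1.   0.1];tongs_center [-2.1  1.6];grip_right [-0.1  1. ];grip_left [ 1.1 -0.7];jaw_right [-1.7 -2.4];jaw_left [3.1 0.4];tongs_center [ 3.4 -1.9];grip_right [ 1.4 -3.2];grip_left [0.  1.1];jaw_right [0.7 0.4];jaw_left [-1.1  1.7];tongs_center [-1.1 -2.7];grip_right [2.5 0.3];grip_left [-0.2 -3.3];jaw_right [-0.7 -0.6];jaw_left [ 4.6 -1.3];[(array([288.6875    , 201.60227273]), [281, 195, 17, 14, 176], ((288.67352294921875, 201.5826416015625), (12.575677871704102, 15.947225570678711), 117.3833236694336)), (array([277.90243902, 216.87195122]), [271, 210, 15, 15, 164], ((277.9075012207031, 216.87176513671875), (13.437617301940918, 13.916070938110352), 7.393506050109863))]
lime [0.53291564 0.099261   0.02222136] [0.53312928 0.09921258 0.0215    ]
```

View pics/t1.png

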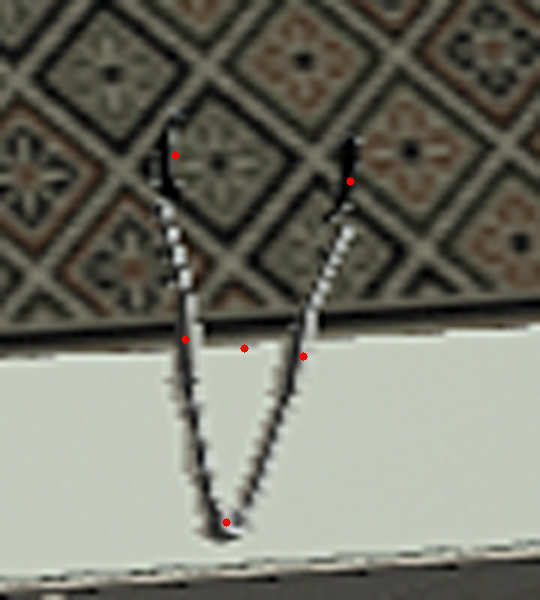

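The fit holds: the predicted points (red) lie on the plates, jaws and hinge. Tongs are at (0.442, -0.296) with yaw -12.6°, the lime at (0.533, 0.099), the tray at (0.496, 0.266). Moving to above the tongs.

>>> play_rows:
  deltas:
    - {"linear": [-26,-32,0],"dr": [0,0,0],"claw": 1}
    - {"linear": [-52,-65,0],"dr": [0,0,0],"claw": 1}
    - {"linear": [-78,-97,0],"dr": [0,0,0],"claw": 1}
    - {"linear": [-103,-130,0],"dr": [0,0,0],"claw": 1}
    - {"linear": [-129,-162,0],"dr": [0,0,0],"claw": 1}

```text
time: 4.22
position: [0.2466, 0.2941, 0.2313]
eef_rot: [0.0, 0.176, 0.984, 0.0]
contact_force: [0.6, 0.5, 0.7]
width: 0.0854
gripper_force: 0.0
```

>>> play_rows:
  deltas:
    - {"linear": [-26,-32,0],"dr": [0,0,0],"claw": 1}
    - {"linear": [-52,-65,0],"dr": [0,0,0],"claw": 1}
    - {"linear": [-78,-97,0],"dr": [0,0,0],"claw": 1}
    - {"linear": [-103,-130,0],"dr": [0,0,0],"claw": 1}
    - {"linear": [-129,-162,0],"dr": [0,0,0],"claw": 1}

```text
time: 4.63
position: [0.3116, 0.0973, 0.2316]
eef_rot: [0.001, 0.176, 0.984, 0.0]
contact_force: [0.2, 0.5, 0.0]
width: 0.0854
gripper_force: 0.0
```

>>> play_rows:
  deltas:
    - {"linear": [-26,-32,0],"dr": [0,0,0],"claw": 1}
    - {"linear": [-52,-65,0],"dr": [0,0,0],"claw": 1}
    - {"linear": [-78,-97,0],"dr": [0,0,0],"claw": 1}
    - {"linear": [-103,-130,0],"dr": [0,0,0],"claw": 1}
    - {"linear": [-129,-162,0],"dr": [0,0,0],"claw": 1}

```text
time: 5.05
position: [0.3765, -0.0999, 0.2315]
eef_rot: [0.0, 0.176, 0.984, -0.0]
contact_force: [1.8, 0.2, 0.3]
width: 0.0853
gripper_force: 0.0
```

>>> play_rows:
  deltas:
    - {"linear": [-26,-32,0],"dr": [0,0,-2],"claw": 1}
    - {"linear": [-52,-65,0],"dr": [0,0,-4],"claw": 1}
    - {"linear": [-78,-97,0],"dr": [0,0,-6],"claw": 1}
    - {"linear": [-103,-130,0],"dr": [0,0,-7.7],"claw": 1}
    - {"linear": [-129,-161,0],"dr": [0,0,-7.7],"claw": 1}

```text
time: 5.47
position: [0.4419, -0.2955, 0.2312]
eef_rot: [0.0, 0.109, 0.994, -0.0]
contact_force: [-0.5, 0.7, 0.5]
width: 0.0855
gripper_force: 0.0
```

>>> play_rows:
  deltas:
    - {"linear": [0,0,40],"dr": [0,0,0],"claw": 1}
    - {"linear": [0,0,80],"dr": [0,0,0],"claw": 1}
    - {"linear": [0,0,120],"dr": [0,0,0],"claw": 1}
    - {"linear": [0,0,150],"dr": [0,0,0],"claw": 1}
    - {"linear": [0,0,150],"dr": [0,0,0],"claw": 1}

```text
time: 5.88
position: [0.4395, -0.291, 0.076]
eef_rot: [-0.004, 0.11, 0.994, 0.003]
contact_force: [-0.3, 0.7, -0.7]
width: 0.0853
gripper_force: 0.0
```

Run:
```python
from h import *
s=arm.snapshot("scene");st=arm.get_state();print(st["joint_pos"].round(2),st["position"].round(4),st["eef_rot"].round(4))
cv2.imwrite("pics/s1.png",cv2.resize(s["img"][220:370,260:460],None,fx=4,fy=4,interpolation=cv2.INTER_CUBIC))
```

```text
[-0.81  0.49  1.66  0.    0.99 -2.16] [ 0.4409 -0.2923  0.0795] [-0.002   0.1095  0.994   0.0017]
```

View pics/s1.png

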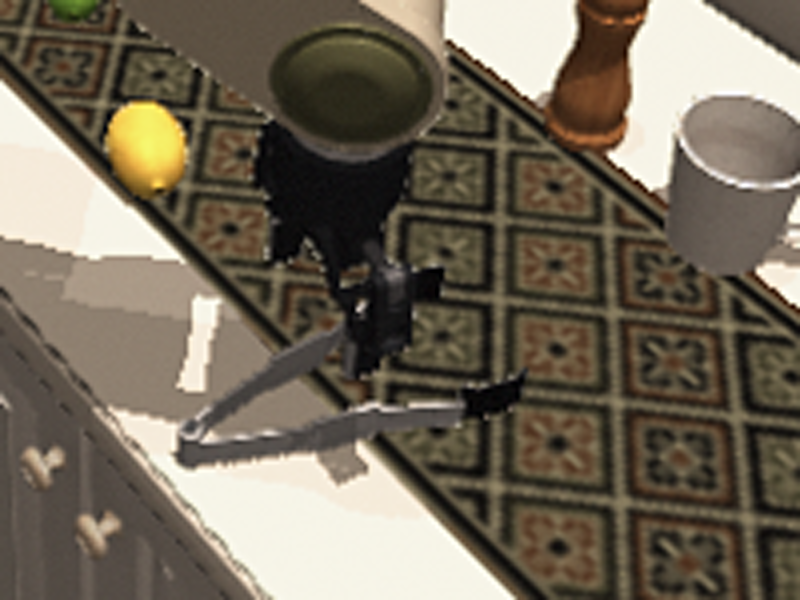

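The gripper stands above the tongs, astride the arms near the grip plates (plate near (350,325), (370,415) in the crop). Going down.

>>> play_rows:
  deltas:
    - {"linear": [0,0,15],"dr": [0,0,0],"claw": 1}
    - {"linear": [0,0,30],"dr": [0,0,0],"claw": 1}
    - {"linear": [0,0,43],"dr": [0,0,0],"claw": 1}
    - {"linear": [0,0,50],"dr": [0,0,0],"claw": 1}
    - {"linear": [0,0,50],"dr": [0,0,0],"claw": 1}

```text
time: 6.35
position: [0.4422, -0.2936, 0.0321]
eef_rot: [0.0, 0.109, 0.994, -0.0]
contact_force: [0.0, -0.0, -1.2]
width: 0.0853
gripper_force: 0.0
```

Run:
```python
from h import *
s=arm.snapshot("scene");s=arm.snapshot("scene");st=arm.get_state();print(st["position"].round(4),st["eef_rot"].round(4),st["contact_force"].round(1))
cv2.imwrite("pics/s2.png",cv2.resize(s["img"][260:370,280:420],None,fx=5,fy=5,interpolation=cv2.INTER_CUBIC))
```

```text
[ 0.4425 -0.2939  0.0329] [ 9.000e-04  1.094e-01  9.940e-01 -8.000e-04] [-0.2 -0.3  0.3]
```

View pics/s2.png

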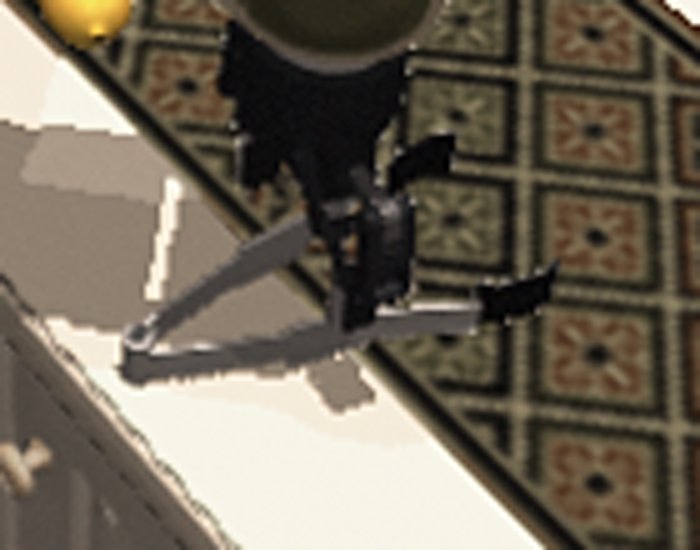

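The near finger sits just outside the right arm at crop (365,310), and the far one beyond the left arm. Descending the rest slowly.

>>> play_rows:
  deltas:
    - {"linear": [0,-2,6],"dr": [0,0,0],"claw": 1}
    - {"linear": [0,-2,13],"dr": [0,0,0],"claw": 1}
    - {"linear": [0,-2,20],"dr": [0,0,0],"claw": 1}
    - {"linear": [0,-2,26],"dr": [0,0,0],"claw": 1}
    - {"linear": [0,-2,28],"dr": [0,0,0],"claw": 1}

```text
time: 6.87
position: [0.4409, -0.2947, 0.0021]
eef_rot: [-0.001, 0.109, 0.994, 0.001]
contact_force: [-0.1, 0.6, 0.0]
width: 0.0855
gripper_force: 0.0
```

>>> play_rows:
  deltas:
    - {"linear": [0,0,0],"dr": [0,0,0],"claw": 0.85}
    - {"linear": [0,0,0],"dr": [0,0,0],"claw": 0.75}
    - {"linear": [0,0,0],"dr": [0,0,0],"claw": 0.68}
    - {"linear": [0,0,0],"dr": [0,0,0],"claw": 0.61}
    - {"linear": [0,0,0],"dr": [0,0,0],"claw": 0.61}

```text
time: 7.28
position: [0.4421, -0.296, 0.0045]
eef_rot: [0.001, 0.11, 0.994, -0.001]
contact_force: [-0.6, -0.2, 5.6]
width: 0.0522
gripper_force: 6.2
```

>>> play_rows:
  deltas:
    - {"linear": [0,0,0],"dr": [0,0,0],"claw": 0.61}
    - {"linear": [0,0,0],"dr": [0,0,0],"claw": 0.61}
    - {"linear": [0,0,0],"dr": [0,0,0],"claw": 0.61}
    - {"linear": [0,0,0],"dr": [0,0,0],"claw": 0.61}
    - {"linear": [0,0,0],"dr": [0,0,0],"claw": 0.61}

```text
time: 7.7
position: [0.4421, -0.296, 0.0045]
eef_rot: [0.001, 0.11, 0.994, -0.001]
contact_force: [-0.3, -0.5, 6.2]
width: 0.0526
gripper_force: 6.2
```

>>> play_rows:
  deltas:
    - {"linear": [0,0,-3],"dr": [0,0,0],"claw": 0.61}
    - {"linear": [0,0,-10],"dr": [0,0,0],"claw": 0.61}
    - {"linear": [0,0,-25],"dr": [0,0,0],"claw": 0.61}
    - {"linear": [0,0,-45],"dr": [0,0,0],"claw": 0.61}
    - {"linear": [0,0,-60],"dr": [0,0,0],"claw": 0.61}

```text
time: 8.12
position: [0.4414, -0.2952, 0.0648]
eef_rot: [0.0, 0.109, 0.994, -0.0]
contact_force: [0.1, 0.3, -0.5]
width: 0.0522
gripper_force: 3.7
```

Run:
```python
from h import *
s=arm.snapshot("scene");st=arm.get_state();print(st["position"].round(4),st["eef_rot"].round(4),st["contact_force"].round(1),st["moment"].round(2),st["width"],st["gripper_force"])
cv2.imwrite("pics/s3.png",cv2.resize(s["img"][220:370,260:460],None,fx=4,fy=4,interpolation=cv2.INTER_CUBIC))
```

```text
[ 0.4425 -0.2962  0.0674] [ 0.0019  0.1094  0.994  -0.0016] [ 1.7 -1.8  2.8] [-0.08 -0.08 -0.03] 0.05207014349031738 3.6822469541220926
```

View pics/s3.png

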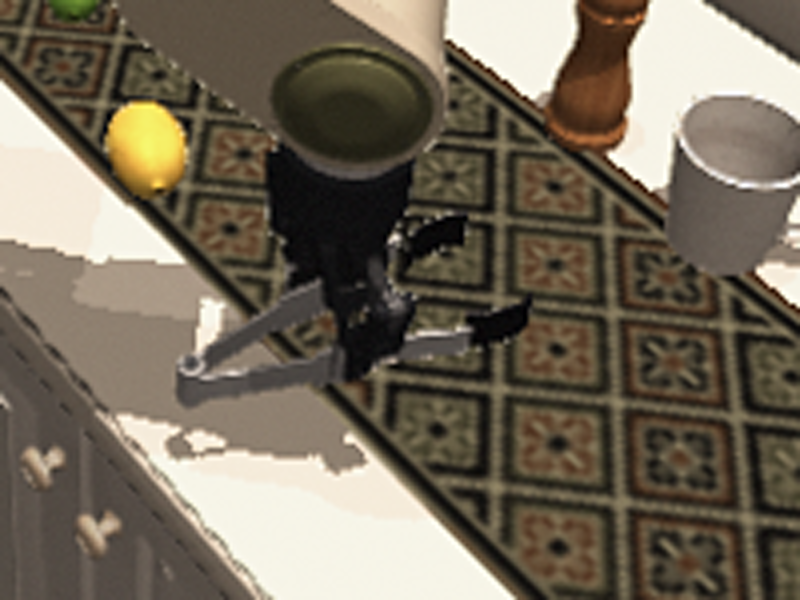

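The tongs hang level in the gripper, about 60 mm up, jaws partly open. Lifting clear and carrying them to a staging point behind the lime, with yaw 30°.

>>> play_rows:
  deltas:
    - {"linear": [0,0,-10],"dr": [0,0,0],"claw": 0.61}
    - {"linear": [0,0,-30],"dr": [0,0,0],"claw": 0.61}
    - {"linear": [0,0,-55],"dr": [0,0,0],"claw": 0.61}
    - {"linear": [0,0,-75],"dr": [0,0,0],"claw": 0.61}
    - {"linear": [0,0,-85],"dr": [0,0,0],"claw": 0.61}

```text
time: 8.58
position: [0.4417, -0.2955, 0.1504]
eef_rot: [0.001, 0.109, 0.994, -0.001]
contact_force: [0.6, -0.6, -0.9]
width: 0.0521
gripper_force: 3.7
```

>>> play_rows:
  deltas:
    - {"linear": [6,15,0],"dr": [0,0,-3],"claw": 0.61}
    - {"linear": [18,42,0],"dr": [0,0,-6],"claw": 0.61}
    - {"linear": [32,76,0],"dr": [0,0,-10],"claw": 0.61}
    - {"linear": [46,110,0],"dr": [0,0,-14],"claw": 0.61}
    - {"linear": [61,145,0],"dr": [0,0,-18],"claw": 0.61}

```text
time: 9.0
position: [0.4123, -0.1388, 0.1474]
eef_rot: [-0.001, -0.049, 0.999, 0.001]
contact_force: [0.8, -0.2, -0.6]
width: 0.0519
gripper_force: 3.7
```

>>> play_rows:
  deltas:
    - {"linear": [3,35,0],"dr": [0,0,-5],"claw": 0.61}
    - {"linear": [6,72,0],"dr": [0,0,-10],"claw": 0.61}
    - {"linear": [9,110,0],"dr": [0,0,-15],"claw": 0.61}
    - {"linear": [12,142,0],"dr": [0,0,-20],"claw": 0.61}
    - {"linear": [13,157,0],"dr": [0,0,-24.6],"claw": 0.61}

```text
time: 9.42
position: [0.3838, 0.0177, 0.1476]
eef_rot: [-0.001, -0.262, 0.965, 0.001]
contact_force: [0.7, -1.6, -2.0]
width: 0.0527
gripper_force: 3.7
```

Run:
```python
from h import *
S=[arm.snapshot(n) for n in("scene","top")];st=arm.get_state();print(st["joint_pos"].round(2),st["position"].round(4),st["eef_rot"].round(4),st["width"],st["gripper_force"])
z=st["position"][2]+.0115
for s in S:
    for k in list(M)[:5]: print(k,[(round(r["p"],2),np.round(r["xy"]).tolist(),onz(s,r["xy"],z).round(3)[:2].tolist()) for r in arm.place_of(s,k)[:1]])
a=cv2.resize(S[0]["img"][150:330,220:400],(600,600),interpolation=cv2.INTER_CUBIC)
cv2.imwrite("pics/s4.png",a)
a=S[1]["img"];a[:150]=0;a[:,:270]=0
try: print(green(S[1])[:2])
except Exception as e: print(e)
```

```text
[-0.26  0.1   2.    0.    1.04 -2.36] [0.3845 0.0167 0.1478] [-6.000e-04 -2.615e-01  9.652e-01  5.000e-04] 0.05201550581340799 3.684624977322528
tongs_center [(0.62, [249.0, 217.0], [0.38, 0.014])]
grip_right [(0.86, [256.0, 218.0], [0.395, -0.002])]
grip_left [(0.45, [239.0, 214.0], [0.365, 0.036])]
jaw_right [(0.67, [342.0, 231.0], [0.543, -0.172])]
jaw_left [(0.5, [251.0, 194.0], [0.437, 0.092])]
tongs_center []
grip_right []
grip_left []
jaw_right []
jaw_left [(0.56, [291.0, 219.0], [0.452, 0.1])]
(array([288.70454545, 201.56818182]), [281, 195, 17, 14, 176])
```

View pics/s4.png

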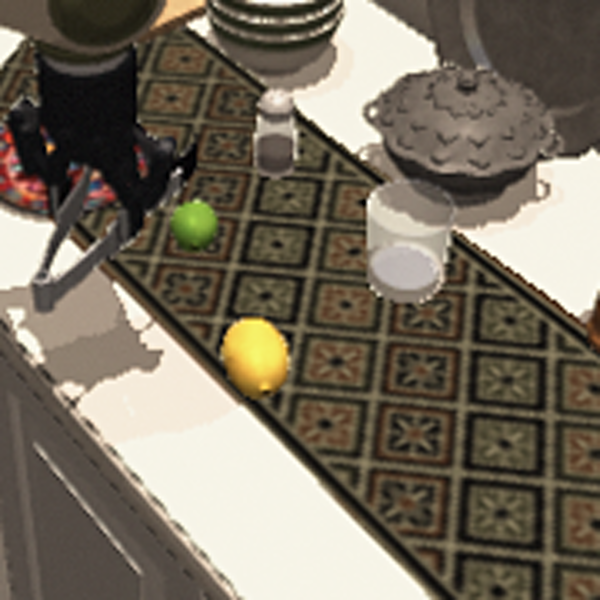

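Tongs sit behind the lime (crop (195,225)) with the jaws pointing at it. Descending to just above the worktop.

>>> play_rows:
  deltas:
    - {"linear": [0,0,10],"dr": [0,0,0],"claw": 0.61}
    - {"linear": [0,0,35],"dr": [0,0,0],"claw": 0.61}
    - {"linear": [0,0,65],"dr": [0,0,0],"claw": 0.61}
    - {"linear": [0,0,95],"dr": [0,0,0],"claw": 0.61}
    - {"linear": [0,0,110],"dr": [0,0,0],"claw": 0.61}

```text
time: 10.43
position: [0.3843, 0.0149, 0.0358]
eef_rot: [-0.001, -0.259, 0.966, 0.001]
contact_force: [-0.5, 0.5, -1.0]
width: 0.0521
gripper_force: 3.7
```

>>> play_rows:
  deltas:
    - {"linear": [0,0,8],"dr": [0,0,0],"claw": 0.61}
    - {"linear": [0,0,16],"dr": [0,0,0],"claw": 0.61}
    - {"linear": [0,0,24],"dr": [0,0,0],"claw": 0.61}
    - {"linear": [0,0,28],"dr": [0,0,0],"claw": 0.61}
    - {"linear": [0,0,29],"dr": [0,0,0],"claw": 0.61}

```text
time: 10.85
position: [0.3857, 0.0147, 0.0091]
eef_rot: [0.0, -0.259, 0.966, -0.0]
contact_force: [-0.1, 0.2, -0.5]
width: 0.052
gripper_force: 3.7
```

Run:
```python
from h import *
S=[arm.snapshot(n) for n in("scene","top")];st=arm.get_state();print(st["position"].round(4),st["eef_rot"].round(4),st["width"],st["gripper_force"],st["contact_force"].round(1))
for s in S:
    for k in list(M)[:5]: print(k,[(round(r["p"],2),np.round(r["xy"]).tolist(),onz(s,r["xy"],.02).round(3)[:2].tolist()) for r in arm.place_of(s,k)[:2]])
a=cv2.resize(S[0]["img"][180:270,220:320],(400,360),interpolation=cv2.INTER_CUBIC)
b=cv2.resize(S[1]["img"][160:250,260:360],(400,360),interpolation=cv2.INTER_CUBIC)
cv2.imwrite("pics/s5.png",np.hstack([a,b]))
```

```text
[0.3858 0.0146 0.0096] [ 3.000e-04 -2.590e-01  9.659e-01 -1.000e-04] 0.05227903586542343 3.683798868623853 [ 0.3 -0.  -1.3]
tongs_center [(0.7, [250.0, 253.0], [0.381, 0.019])]
grip_right [(0.67, [259.0, 256.0], [0.394, -0.007])]
grip_left [(0.45, [245.0, 249.0], [0.377, 0.042])]
jaw_right [(0.81, [277.0, 237.0], [0.48, 0.03])]
jaw_left [(0.41, [276.0, 236.0], [0.481, 0.032])]
tongs_center [(0.21, [270.0, 168.0], [0.644, 0.15])]
grip_right [(0.48, [316.0, 214.0], [0.49, 0.02])]
grip_left []
jaw_right [(0.43, [313.0, 214.0], [0.489, 0.028])]
jaw_left [(0.55, [295.0, 228.0], [0.45, 0.085])]
```

View pics/s5.png

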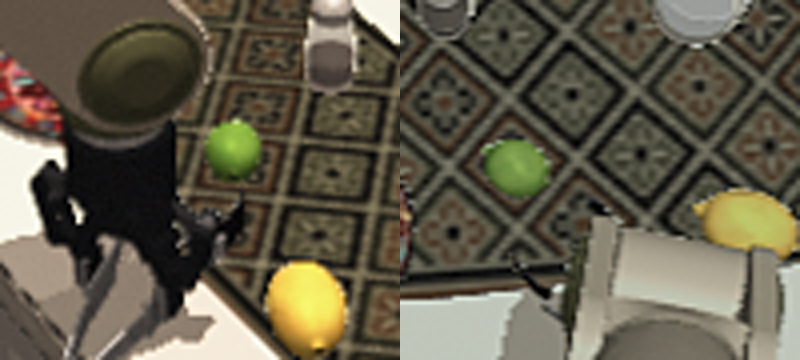

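The scene view (left) shows the right jaw at about (238,215); the top view (right) shows the jaw tips at (597,208) and (520,268), with the lime at (517,167) ahead of the mouth. Checking the line-up numerically.

Run:
```python
from h import *
s=arm.snapshot("top");z=.03
e=np.array([np.cos(np.pi/6),.5]);n=np.array([-.5,e[0]]);L=np.array([.533,.099]);T=np.array([.3858,.0146])
print("lime rel TCP along/left",(L-T)@e,(L-T)@n)
P=[onz(s,p,z)[:2] for p in((309.3,212),(290,227))]
for p in P: print(p.round(4),((p-T)@e).round(4),((p-T)@n).round(4))
g=s["img"][185:245,280:330]
m=(cv2.cvtColor(g,cv2.COLOR_BGR2GRAY)<22);print("\n".join("".join("#" if x else "." for x in r) for r in m))
```

```text
lime rel TCP along/left 0.1696789394370694 -0.0005074559205933971
[0.4947 0.0394] 0.1067 -0.033
[0.4526 0.1012] 0.1011 0.0416
...........#.....................#................
............##..................#.....##..........
.............#........................#...........
..............##..............#......#............
................#...................#......#......
.................#...........#.....#........#.....
..................#.........#.....#...............
...................#.............#............#...
..........................#.....#..............##.
...............................#.................#
.......................##.........................
........................#.....#...................
.............................#....................
............................#..........##.........
............................#...........#.........
............................##....................
.............................##..................#
..............................##.................#
........................#.......#.................
.....
[... 1385 characters left out ...]
#....................................
..............##..................................
...............##.................................
................#.................................
..................................................
..................................................
..................................................
..................................................
..................................................
..................................................
..................................................
..................................................
..................................................
......................#...........................
```

>>> play_rows:
  deltas:
    - {"linear": [-6,-2,0],"dr": [0,0,0],"claw": 0.61}
    - {"linear": [-16,-2,0],"dr": [0,0,0],"claw": 0.61}
    - {"linear": [-26,-2,0],"dr": [0,0,0],"claw": 0.61}
    - {"linear": [-36,-2,0],"dr": [0,0,0],"claw": 0.61}
    - {"linear": [-40,-2,0],"dr": [0,0,0],"claw": 0.61}

```text
time: 11.92
position: [0.4229, 0.0337, 0.0094]
eef_rot: [0.001, -0.259, 0.966, -0.0]
contact_force: [1.0, -0.6, -2.7]
width: 0.0519
gripper_force: 3.7
```

Run:
```python
from h import *
S=[arm.snapshot(n) for n in("scene","top")];st=arm.get_state();print(st["position"].round(4),st["eef_rot"].round(4),st["width"],st["gripper_force"],st["contact_force"].round(1))
for s in S:
    for k in ("jaw_right","jaw_left","lime_center"): print(k,[(round(r["p"],2),np.round(r["xy"]).tolist(),onz(s,r["xy"],.02).round(3)[:2].tolist()) for r in arm.place_of(s,k)[:2]])
S[1]["img"]=S[1]["img"].copy()
a=cv2.resize(S[0]["img"][190:260,240:320],(400,350),interpolation=cv2.INTER_CUBIC)
b=cv2.resize(S[1]["img"][170:240,260:340],(400,350),interpolation=cv2.INTER_CUBIC)
cv2.imwrite("pics/s6.png",np.hstack([a,b]))
S[1]["img"][:150]=0;S[1]["img"][:,:270]=0
P=[green(s) for s in S];print([p[:2] for p in P],onz(S[1],P[1][0],.0215))
```

```text
[0.4219 0.0335 0.0092] [ 2.000e-04 -2.596e-01  9.657e-01 -1.000e-04] 0.052268816077415965 3.683812865965592 [-0.3 -0.6 -0.8]
jaw_right [(0.58, [283.0, 229.0], [0.515, 0.047]), (0.55, [267.0, 245.0], [0.437, 0.02])]
jaw_left []
lime_center [(0.53, [281.0, 216.0], [0.544, 0.097]), (0.19, [252.0, 242.0], [0.408, 0.051])]
jaw_right []
jaw_left []
lime_center [(0.73, [290.0, 198.0], [0.545, 0.094])]
[(array([278.03289474, 216.51315789]), [271, 210, 15, 14, 152]), (array([288.74011299, 201.59887006]), [281, 195, 17, 14, 177])] [0.53312898 0.09905086 0.0215    ]
```

View pics/s6.png

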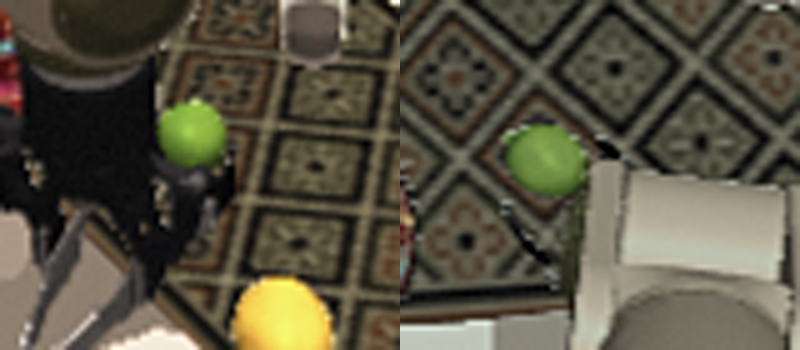

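The lime is centred: the jaw tips at (608,150) and (507,205) in the top view have a midpoint on the lime's line. It lies about 15 mm ahead of the tips and has not moved, so I advance 38 mm more.

>>> play_rows:
  deltas:
    - {"linear": [-6,0,0],"dr": [0,0,0],"claw": 0.61}
    - {"linear": [-15,0,0],"dr": [0,0,0],"claw": 0.61}
    - {"linear": [-24,0,0],"dr": [0,0,0],"claw": 0.61}
    - {"linear": [-33,0,0],"dr": [0,0,0],"claw": 0.61}
    - {"linear": [-38,0,0],"dr": [0,0,0],"claw": 0.61}

```text
time: 12.73
position: [0.4555, 0.0527, 0.0094]
eef_rot: [0.0, -0.259, 0.966, -0.0]
contact_force: [-0.0, -0.2, -1.6]
width: 0.0521
gripper_force: 3.7
```

Run:
```python
from h import *
S=[arm.snapshot(n) for n in("scene","top")];st=arm.get_state();print(st["position"].round(4),st["eef_rot"].round(4),st["width"],st["gripper_force"],st["contact_force"].round(1))
S[1]["img"]=S[1]["img"].copy()
a=cv2.resize(S[0]["img"][190:260,240:320],(400,350),interpolation=cv2.INTER_CUBIC)
b=cv2.resize(S[1]["img"][170:240,260:340],(400,350),interpolation=cv2.INTER_CUBIC)
cv2.imwrite("pics/s7.png",np.hstack([a,b]))
S[1]["img"][:150]=0;S[1]["img"][:,:270]=0
P=[green(s) for s in S];print([p[:2] for p in P],onz(S[1],P[1][0],.0215))
```

```text
[0.4549 0.0525 0.0092] [ 2.000e-04 -2.595e-01  9.657e-01 -1.000e-04] 0.05229305788123366 3.683772304102604 [-0.7 -0.6 -1.7]
[(array([281.        , 212.62962963]), [278, 210, 7, 6, 27]), (array([283.35897436, 199.64102564]), [281, 195, 7, 11, 39])] [0.54039316 0.11508369 0.0215    ]
```

View pics/s7.png

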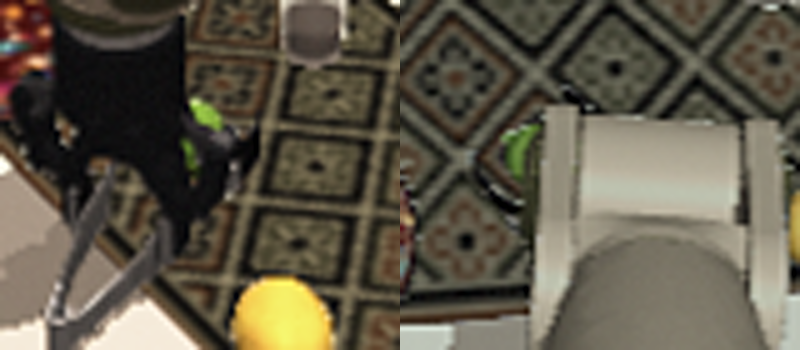

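The lime is unmoved (left edge still at column 281 in the top view) and lies between the jaws. Squeezing gently.

>>> play_rows:
  deltas:
    - {"linear": [0,0,0],"dr": [0,0,0],"claw": 0.58}
    - {"linear": [0,0,0],"dr": [0,0,0],"claw": 0.56}
    - {"linear": [0,0,0],"dr": [0,0,0],"claw": 0.54}
    - {"linear": [0,0,0],"dr": [0,0,0],"claw": 0.52}
    - {"linear": [0,0,0],"dr": [0,0,0],"claw": 0.5}

```text
time: 13.25
position: [0.454, 0.0519, 0.0093]
eef_rot: [-0.0, -0.259, 0.966, -0.0]
contact_force: [0.5, -0.8, -1.4]
width: 0.0428
gripper_force: 5.5
```

>>> play_rows:
  deltas:
    - {"linear": [0,0,0],"dr": [0,0,0],"claw": 0.49}
    - {"linear": [0,0,0],"dr": [0,0,0],"claw": 0.48}
    - {"linear": [0,0,0],"dr": [0,0,0],"claw": 0.47}
    - {"linear": [0,0,0],"dr": [0,0,0],"claw": 0.46}
    - {"linear": [0,0,0],"dr": [0,0,0],"claw": 0.45}

```text
time: 13.67
position: [0.4541, 0.052, 0.0093]
eef_rot: [-0.0, -0.259, 0.966, 0.0]
contact_force: [-0.0, 0.0, -0.8]
width: 0.0382
gripper_force: 6.4
```

>>> play_rows:
  deltas:
    - {"linear": [0,0,0],"dr": [0,0,0],"claw": 0.44}
    - {"linear": [0,0,0],"dr": [0,0,0],"claw": 0.43}
    - {"linear": [0,0,0],"dr": [0,0,0],"claw": 0.42}
    - {"linear": [0,0,0],"dr": [0,0,0],"claw": 0.41}
    - {"linear": [0,0,0],"dr": [0,0,0],"claw": 0.4}

```text
time: 14.08
position: [0.4541, 0.0521, 0.0093]
eef_rot: [-0.0, -0.259, 0.966, 0.0]
contact_force: [-0.6, 0.8, 0.9]
width: 0.0369
gripper_force: 59.7
```

Run:
```python
from h import *
S=[arm.snapshot(n) for n in("scene","top")];st=arm.get_state();print(st["position"].round(4),st["width"],st["gripper_force"],st["contact_force"].round(1),st["moment"].round(2))
S[1]["img"]=S[1]["img"].copy()
a=cv2.resize(S[0]["img"][190:260,240:320],(400,350),interpolation=cv2.INTER_CUBIC)
b=cv2.resize(S[1]["img"][170:240,260:340],(400,350),interpolation=cv2.INTER_CUBIC)
cv2.imwrite("pics/s8.png",np.hstack([a,b]))
S[1]["img"][:150]=0;S[1]["img"][:,:270]=0
P=[green(s) for s in S];print([p[:2] for p in P])
```

```text
[0.4541 0.052  0.0093] 0.03696579799055595 59.70398962497711 [ 0.   0.6 -0.1] [0.33 0.04 0.11]
[(array([280.11428571, 212.85714286]), [277, 209, 8, 8, 35]), (array([283.44444444, 199.75925926]), [280, 195, 9, 12, 54])]
```

All 10 views are used, so from here I check by numbers. The fingers stopped at 36.9 mm with 59.7 N, so the lime is gripped. Lifting slowly.

>>> play_rows:
  deltas:
    - {"linear": [0,0,-3],"dr": [0,0,0],"claw": 0.4}
    - {"linear": [0,0,-8],"dr": [0,0,0],"claw": 0.4}
    - {"linear": [0,0,-16],"dr": [0,0,0],"claw": 0.4}
    - {"linear": [0,0,-26],"dr": [0,0,0],"claw": 0.4}
    - {"linear": [0,0,-35],"dr": [0,0,0],"claw": 0.4}

```text
time: 14.6
position: [0.4543, 0.0519, 0.0456]
eef_rot: [0.0, -0.259, 0.966, -0.0]
contact_force: [-0.4, -0.1, -1.9]
width: 0.037
gripper_force: 59.9
```

Run:
```python
from h import *
S=[arm.snapshot(n) for n in("scene","top")];st=arm.get_state();print(st["position"].round(4),st["width"],st["gripper_force"],st["contact_force"].round(1),st["moment"].round(2))
S[1]["img"]=S[1]["img"].copy();S[1]["img"][:150]=0;S[1]["img"][:,:270]=0
P=[green(s)[:2] for s in S];print(P,tri(S,[p[0] for p in P]))
for s in S: print("exp",proj(s,[.533,.099,.055]),[(round(r["p"],2),r["bbox"]) for r in arm.boxes_of(s,"lime")[:2]])
```

```text
[0.4551 0.0519 0.0461] 0.03677163007726523 59.9116587638855 [ 0.8 -0.4 -2.3] [-0.05  0.04 -0.  ]
[(array([280.08695652, 203.43478261]), [278, 200, 6, 7, 23]), (array([283.50943396, 196.67924528]), [280, 192, 9, 12, 53])] [0.54553422 0.11295827 0.05882125]
exp [np.float64(277.8692742159907), np.float64(208.72559194622164)] [(0.58, [277.0, 203.0, 282.0, 218.7])]
exp [np.float64(288.9775096952465), np.float64(199.20322182915473)] [(0.55, [280.2, 191.3, 288.2, 202.4])]
```

The lime's green patch rose as expected for the 37 mm lift. Raising further and carrying it over the tray.

>>> play_rows:
  deltas:
    - {"linear": [0,0,-10],"dr": [0,0,0],"claw": 0.4}
    - {"linear": [0,0,-30],"dr": [0,0,0],"claw": 0.4}
    - {"linear": [0,0,-55],"dr": [0,0,0],"claw": 0.4}
    - {"linear": [0,0,-75],"dr": [0,0,0],"claw": 0.4}
    - {"linear": [0,0,-85],"dr": [0,0,0],"claw": 0.4}

```text
time: 15.22
position: [0.4547, 0.0519, 0.1312]
eef_rot: [0.001, -0.259, 0.966, -0.0]
contact_force: [0.3, 0.4, -1.4]
width: 0.0367
gripper_force: 60.1
```

>>> play_rows:
  deltas:
    - {"linear": [-3,10,-10],"dr": [0,0,0],"claw": 0.4}
    - {"linear": [-9,30,-25],"dr": [0,0,0],"claw": 0.4}
    - {"linear": [-16,50,-40],"dr": [0,0,0],"claw": 0.4}
    - {"linear": [-22,70,-55],"dr": [0,0,0],"claw": 0.4}
    - {"linear": [-25,80,-60],"dr": [0,0,0],"claw": 0.4}

```text
time: 15.63
position: [0.4353, 0.136, 0.1906]
eef_rot: [0.001, -0.26, 0.966, 0.0]
contact_force: [-0.2, -0.7, -0.9]
width: 0.0362
gripper_force: 60.3
```

>>> play_rows:
  deltas:
    - {"linear": [-3,10,0],"dr": [0,0,0],"claw": 0.4}
    - {"linear": [-9,30,0],"dr": [0,0,0],"claw": 0.4}
    - {"linear": [-16,53,0],"dr": [0,0,0],"claw": 0.4}
    - {"linear": [-22,73,0],"dr": [0,0,0],"claw": 0.4}
    - {"linear": [-26,83,0],"dr": [0,0,0],"claw": 0.4}

```text
time: 16.05
position: [0.4155, 0.2201, 0.188]
eef_rot: [-0.001, -0.26, 0.966, 0.0]
contact_force: [0.6, -0.2, -2.0]
width: 0.0366
gripper_force: 60.3
```

>>> play_rows:
  deltas:
    - {"linear": [0,0,0],"dr": [0,0,0],"claw": 0.4}
    - {"linear": [0,0,0],"dr": [0,0,0],"claw": 0.4}
    - {"linear": [0,0,0],"dr": [0,0,0],"claw": 0.4}
    - {"linear": [0,0,0],"dr": [0,0,0],"claw": 0.4}
    - {"linear": [0,0,0],"dr": [0,0,0],"claw": 0.4}

```text
time: 16.47
position: [0.4169, 0.2179, 0.1892]
eef_rot: [-0.0, -0.258, 0.966, -0.0]
contact_force: [-0.7, -0.9, -2.0]
width: 0.037
gripper_force: 60.3
```

Run:
```python
from h import *
S=[arm.snapshot(n) for n in("scene","top")];st=arm.get_state();p=st["position"];print(st["time"],p.round(4),st["eef_rot"].round(3),st["width"],st["gripper_force"],st["contact_force"].round(1),st["moment"].round(2))
X=p+[.079,.047,.0125];print("exp lime",X)
S[1]["img"]=S[1]["img"].copy();S[1]["img"][:150]=0
for s in S:
    print("exp px",np.round(proj(s,X),1))
    for f in("lime","tray","lemon","salt_shaker","tumbler"): print(f,[(round(r["p"],2),np.round(r["bbox"]).tolist()) for r in arm.boxes_of(s,f)[:3]])
    try: print("green",green(s)[:2])
    except Exception as e: print("none",e)
```

```text
16.5667 [0.4169 0.2181 0.1893] [ 0.    -0.259  0.966 -0.   ] 0.03681358375988244 60.286688804626465 [ 0.2 -0.2 -2.5] [-0.01  0.11 -0.01]
exp lime [0.49588978 0.26514676 0.20179041]
exp px [235.9 147.9]
lime []
tray [(0.84, [182.0, 167.0, 208.0, 183.0]), (0.8, [158.0, 138.0, 205.0, 161.0]), (0.56, [216.0, 180.0, 270.0, 216.0])]
lemon [(0.56, [286.0, 246.0, 309.0, 268.0])]
salt_shaker [(0.61, [296.0, 177.0, 309.0, 204.0])]
tumbler [(0.71, [331.0, 204.0, 358.0, 241.0])]
green (array([230.53333333, 146.6       ]), [230, 143, 3, 8, 15])
exp px [230.1 204.5]
lime [(0.65, [206.0, 188.0, 248.0, 240.0])]
tray [(0.92, [76.0, 202.0, 138.0, 262.0]), (0.66, [204.0, 189.0, 247.0, 243.0]), (0.6, [149.0, 218.0, 188.0, 254.0])]
lemon [(0.93, [332.0, 207.0, 358.0, 224.0])]
salt_shaker [(0.78, [262.0, 155.0, 280.0, 170.0])]
tumbler [(0.86, [324.0, 138.0, 350.0, 170.0]), (0.22, [332.0, 207.0, 360.0, 225.0])]
green (array([347.68571429, 215.14285714]), [343, 212, 10, 7, 35])
```

Run:
```python
from h import *
for n,r in(("top",(185,230,205,260)),("scene",(130,170,220,260))):
    s=arm.snapshot(n);h=cv2.cvtColor(s["img"],cv2.COLOR_BGR2HSV);m=cv2.inRange(h,(33,100,40),(65,255,255))
    q=m[r[0]:r[1],r[2]:r[3]];y,x=np.nonzero(q);print(n,len(x),(x.min()+r[2],x.max()+r[2],y.min()+r[0],y.max()+r[0]) if len(x) else "")
    if n=="top": print("\n".join("".join("#" if v else "." for v in w) for w in q))
    nn,l,st,c=cv2.connectedComponentsWithStats(m);print([(c[i].round().tolist(),int(st[i,4])) for i in range(1,nn) if st[i,4]>12])
```

```text
top 33 (np.int64(221), np.int64(232), np.int64(197), np.int64(201))
.......................................................
.......................................................
.......................................................
.......................................................
.......................................................
.......................................................
.......................................................
.......................................................
.......................................................
.......................................................
.......................................................
.......................................................
......................#####............................
....................########...........................
................##########.............................
................#######................................
................###....................................
.......................................................
........................
[... 1009 characters left out ...]
..............................
.......................................................
.......................................................
.......................................................
.......................................................
.......................................................
.......................................................
.......................................................
.......................................................
[([108.0, 4.0], 43), ([111.0, 26.0], 120), ([112.0, 12.0], 17), ([113.0, 63.0], 15), ([226.0, 199.0], 33)]
scene 29 (np.int64(229), np.int64(242), np.int64(143), np.int64(150))
[([230.0, 147.0], 16), ([240.0, 146.0], 13)]
```

The lime is where expected: columns 229–242 in the scene view (expected centre 236) and its edge at (221–232, 197) in the top view. That is about (0.496, 0.265, 0.20), still over the tray's middle, and the other items have not moved.

```bash
python3 -c "
from plant import arm
print(arm.finish_job())"
```

```text
the job is handed in; nothing more can be done
None
```

I handed the job in with the lime gripped in the tongs and held still over the middle of the round tray, about 18 cm above the worktop; the interface returned no verdict.

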